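Walk a die block round on the spot and set it against the fence

TASK

The heavy aluminium die block stands crooked on the tooling plate. With steady fingertip pushes, never lifting, tipping or knocking it, walk it round on the spot by nudging opposite corners in turn until one of its two long sides squarely faces the fence, still well clear of the fence and with its middle no more than about 4 cm from where it began; only then push it straight forward until that long side lies flush against the fence. Leave the motor, the jar and the battery on the plate where they stand.

Things in the scene. Friction and masses are not known exactly. Their poses are not given: they have to be found in the camera images.
- block: Loose aluminium die block, 88 x 130 mm, 36 mm high, 0.7 to 1 kg, shallow cavity in its top. Origin: centre of its underside. x is square to the two long (130 mm) sides, y along them, z up; the long sides are alike, either may face the fence. Starts 55 to 125 degrees out of square. Slides flat with dry friction when pushed low and stops with the push. Effective friction radius about 46 mm.
- plate: Fixed dark steel tooling plate, 300 x 460 x 8 mm, on the table; the block stands on it. Origin: centre of its underside; x towards the fence, y along the fence, z up. Its top is 8 mm above the table.
- fence (a point): Middle of the fence's working face, at its foot on the plate's top. x points into the fence (the way the block is pushed home), y along it, z up. The fence is a fixed aluminium bar, 400 mm long, 22 mm thick, 30 mm high above the plate, along the plate's far side. With the block home, its origin is at x = -44 mm here.
- motor: Small brushless motor standing on the plate, 37 mm in diameter, 38 mm high; origin at the centre of its underside. Loose; not to be disturbed.
- jar: Small white jar with grey cap standing on the plate, 42 mm in diameter, 58 mm high; origin at the centre of its underside. Loose; not to be disturbed.
- battery: Battery pack, 75 x 35 x 28 mm, lying on the near corner of the plate; origin at the centre of its underside. Loose; not to be disturbed.
Not all that is in view belongs to the job. Several things have the shape of the block; the one meant has the colours described above.

How it is judged:
By the outcome, as a careful person would: the job done as asked, in the order asked, and still so for the second after the job is handed in, with the robot touching nothing.
It also fails if it takes over 58 s, if anything falls off the work surface, if the arm or the gripper's body presses on something with over 40 N, if the wrist force passes 120 N, or if a joint passes its speed limit or range.

ROBOT

A 6-joint arm with a two-finger parallel gripper is mounted at the origin on the work surface. World frame = base frame: x ahead of the robot, y to its left, z up, the work surface at z = 0. Lengths are in m, angles in rad, forces in N, time in s.
With the tool pointing down it reaches from about 0.375 to 0.9 m from the base axis. Payload 3.1 kg.
Tool frame: the origin (TCP) lies at the very end of the fingers, on their centre line; the grasp point (between the pads) lies 19 mm behind it (robot.grip_depth is the distance from the TCP to the grasp point, in m); z points along the fingers, y is the direction in which the jaws open and shut (so a half turn about z gives the same grasp; the last joint's range is limited). The gripper opens to 87 mm and grips with 3 to 60 N. Pads are 19 mm wide; open, the fingers measure 117 mm over their backs; the gripper's body (75 mm by 190 mm) begins 51 mm behind the grasp point.
Start: joints at [1.097, 0.527, 1.433, -0, 1.181, -0.178], TCP at [0.182, 0.598, 0.223] pointing down, gripper open.
Joint ranges: [-3.08, 3.08], [-0.75, 2.2], [0.22, 2.44], [-1.43, 4.57], [0, 2.65], [-2.85, 2.85]. Speed limits (rad/s): [2.79, 2.79, 3.14, 3.14, 3.14, 3.14].

INTERFACE

Orientations are given as a unit quaternion [x, y, z, w].
In Python, from rig import robot gives the robot as it stands.
- The arm moves only by the tool drive_tool, never from a script. Its argument "series" is a list of rows, each a list of 7 numbers: the shift along the tool's x, y, z in m, then the turn, a rotation vector about the tool's x, y, z in degrees, then the opening, from 0 (shut) to 1 (fully open). A call has 1 to 5 rows; each row shifts and turns the commanded pose from where the row before left it, along the tool's axes as they then stand; what a row does not reach is not made up. A row lasts 1/8 s, in which the tool goes at most 62.5 mm and 10.7 degrees, less where a joint would pass 70% of its speed; a pose out of reach is approached as far as the arm can. A call is refused whole if a number of a shift passes 0.0625 or a number of a turn 10.7, either way. A call with a gripper value outside its range is refused whole. The fingers move at their own pace and stop on an object; "squeeze" is the grip in N (left out, the last holds). Time passes only in rows, so rows that do not move let the fingers close. It gives the time, the measured TCP pose, the force and the opening at its end, in the units of the state.
- robot.get_obs(): the state, without advancing time (a new reading comes with each control period).
- robot.camera(name): name is "scene" or "side" or "wrist"; returns (picture, depth): 480x640x3 uint8, blue, green, red; 480x640 float32, m along the optical axis (not along the pixel's ray), 0 where there is no reading.
- robot.camera_model(name): a dict with "fx", "fy", "cx", "cy" (pixels), "R" (3x3) and "t" (3): a world point X has camera coordinates R X + t. Camera axes: x right, y down, z forward; pixel columns grow to the right and rows downward; lengths in m; the calibration is good to about 2 mm. A picture is of the moment at which its call begins: read the wrist's pose just before it. camera_model takes no time and is no camera call; for the wrist camera it gives the pose at the moment of the call.
- robot.hand_in(): hands the job in, once; it reports no verdict.
The state is a dict: "time": time; "q": joint angles; "joint_velocities": joint speeds; "joint_torque": joint torques, N m; "position": TCP position; "tool_rot": TCP orientation; "ft_force": force on the tool from outside, world axes, zero at the start; "moment": the same for the moment, N m; "grip_width": finger opening in m.
Only numpy, scipy, OpenCV 4.12 (cv2) and the standard library are available. Lean on these libraries where they do the work, as an engineer would, in place of code of your own. Each camera call takes 0.05 s, during which the arm holds its last target. There are 200 camera calls.

## Working session

There is one attempt and no reset: what is moved stays moved. The work goes in short steps, Python scripts to look and compute and a tool call to move; the robot and the scene stay as the last step left them, time stands still between calls to the robot, and variables do not carry over. Pictures are saved under pics/ and viewed, about 8 in all and at most 12, crops included, and the job is handed in when it is done.

Besides the shell and the picture viewer there is one more tool, called after "Request:" as name([rows], argument=value, ...), one row to a line, values as JSON. drive_tool: Moves the arm, as the interface text tells. Its arguments: {"type":"object","properties":{"series":{"type":"array"},"squeeze":{"type":"number"}},"required":["series"]}

```bash
ls; mkdir -p pics; python3 - <<'E'
from rig import robot
import cv2,numpy as np
o=robot.get_obs();print(o)
for n in ("scene","side"):
    p,d=robot.camera(n);cv2.imwrite(f"pics/{n}0.png",p);np.save(f"pics/{n}0.npy",d);print(n,robot.camera_model(n))
E
```

```text
pics
{'time': 0.0, 'q': array([ 1.09648641e+00,  5.28474457e-01,  1.43391415e+00, -2.10529749e-05,
        1.18138555e+00, -1.78502267e-01]), 'joint_velocities': array([ 0.00212515, -0.00038118, -0.00141561,  0.00166825,  0.00120556,
       -0.00114744]), 'joint_torque': array([-1.55434755e-03, -4.40047753e+01, -1.76584393e+01,  6.32114941e-02,
        5.84504195e-02, -1.23763834e-04]), 'position': array([0.18183148, 0.59719311, 0.22156277]), 'tool_rot': array([ 1.47361117e-01,  9.89082156e-01, -1.03628211e-03, -3.40519607e-04]), 'ft_force': array([0.26929813, 0.13423435, 0.80079708]), 'moment': array([0.00144995, 0.02776181, 0.00974039]), 'grip_width': 0.08733854442761423}
scene {'fx': 487.25653872479, 'fy': 487.25653872479, 'cx': 320.80133687570367, 'cy': 239.1075076397717, 'R': array([[-0.12641827,  0.9919457 ,  0.00788393],
       [ 0.79319154,  0.10585449, -0.5997016 ],
       [-0.59570597, -0.06955977, -0.80018487]]), 't': array([ 0.07042072, -0.35281723,  1.25256463])}
side {'fx': 499.29313546517784, 'fy': 499.29313546517784, 'cx': 320.4079840705042, 'cy': 240.78517032275695, 'R': array([[ 0.9833437 , -0.18122488, -0.01388189],
       [-0.14590302, -0.74152032, -0.65487398],
       [ 0.10838575,  0.64599161, -0.75561059]]), 't': array([-0.47355685,  0.10898028,  0.95573294])}
```

View pics/scene0.png

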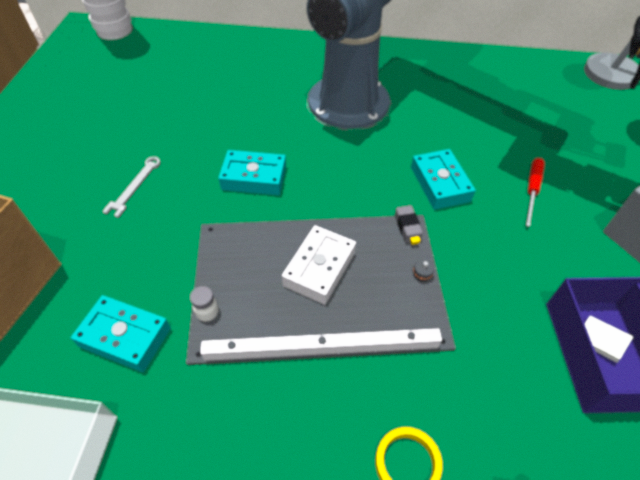

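View pics/side0.png

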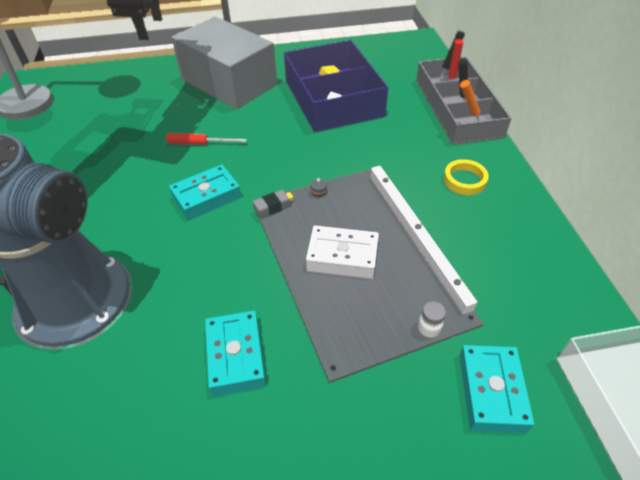

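Three cyan blocks, at scene pixels (253,172), (443,178) and (120,332), are decoys. The bare-aluminium one at (320,263) stands on the plate and fits the description. Fence at (320,343), motor (424,271), jar (204,304), battery (409,225). Next I'll measure from the depth and enlarge a crop to confirm.

```bash
cat > h.py <<'E'
import numpy as np,cv2
from rig import robot
def cloud(n,d,m):
    X=np.full(d.shape+(3,),np.nan);v,u=np.indices(d.shape)
    c=np.stack([(u-m["cx"])/m["fx"]*d,(v-m["cy"])/m["fy"]*d,d],-1)
    X=(c-m["t"])@m["R"];X[d<=0]=np.nan
    return X
def rect(P):
    (c,s,a)=cv2.minAreaRect((P[:,:2]*1000).astype(np.float32))
    if s[0]<s[1]: s=s[::-1];a+=90
    return np.round(c,1),np.round(s,1),round((a+90)%180-90,2)   # centre mm, sizes, long-axis angle
def clean(X,mask):
    m=mask.astype(np.uint8); n,l,st,_=cv2.connectedComponentsWithStats(m)
    k=1+np.argmax(st[1:,4]); return l==k
def block(n,p,d,near=None,zr=(.038,.050)):
    X=cloud(n,d,robot.camera_model(n)); p=p.astype(int)
    m=(X[...,2]>zr[0])&(X[...,2]<zr[1])&(p.min(-1)>130)&(np.ptp(p,axis=-1)<40)
    if near is not None: m&=np.hypot(X[...,0]-near[0],X[...,1]-near[1])<.1
    m=clean(X,m); return rect(X[m]),X[m][:,2].mean(),m.sum()
E
python3 - <<'E'
from h import *
for n in("scene","side"):
    p=cv2.imread(f"pics/{n}0.png");d=np.load(f"pics/{n}0.npy");X=cloud(n,d,robot.camera_model(n))
    f=lambda u,v:np.round(X[v,u]*1000,0)
    pts=dict(scene=dict(b=(320,263),fl=(210,346),fr=(433,336),bat=(409,225),mot=(424,268),jar=(204,296),pl=(250,260)),
      side=dict(b=(343,247),fl=(465,300),fr=(379,175),bat=(270,204),mot=(318,185),jar=(433,312),pl=(330,330)))[n]
    for k,(u,v) in pts.items(): print(n,k,f(u,v))
    b=X[pts['b'][1],pts['b'][0]]
    print(block(n,p,d,b[:2]))
    pi=p.astype(int);w=(pi.min(-1)>130)&(np.ptp(pi,axis=-1)<40)
    fx=X[pts['fl'][1],pts['fl'][0]]
    m=clean(X,w&(X[...,2]>.032)&(X[...,2]<.044)&(X[...,0]>fx[0]-.08)&(X[...,0]<fx[0]+.15));print('fence',rect(X[m]),X[m][:,2].mean())
    m=clean(X,(pi.max(-1)<110)&(X[...,2]<.013)&(np.ptp(pi,axis=-1)<30)&(X[...,2]>.003));print('plate',rect(X[m]))
p=cv2.imread("pics/scene0.png")[200:365,180:460];cv2.imwrite("pics/crop0.png",cv2.resize(p,None,fx=2.8,fy=2.8,interpolation=2))
E
```

```text
scene b [533.  -5.  42.]
scene fl [ 718. -165.   37.]
scene fr [651. 202.  37.]
scene bat [418. 157.  39.]
scene mot [514. 188.  35.]
scene jar [ 644. -189.   69.]
scene pl [ 521. -143.    7.]
((array([524.9,  -7.7]), array([133.3,  89.3]), -19.72), np.float64(0.04334625295300524), np.int64(2589))
fence (array([685.3,  17.3]), array([400. ,  24.4]), -79.28) 0.0378051464896365
plate (array([697.1,  20. ]), array([451.3,   7. ]), -79.21)
side b [525. -10.  42.]
side fl [ 713. -172.   40.]
side fr [648. 181.  41.]
side bat [399. 143.  35.]
side mot [511. 185.  32.]
side jar [ 640. -200.   66.]
side pl [ 468. -167.    7.]
((array([524.9,  -7.3]), array([130.2,  93.1]), -19.73), np.float64(0.043409802650301595), np.int64(2231))
fence (array([685.5,  17. ]), array([400.2,  24.5]), -79.26) 0.03775040261701559
plate (array([ 39. , -46.9]), array([203.8,  88.9]), 39.81)
```

View pics/crop0.png

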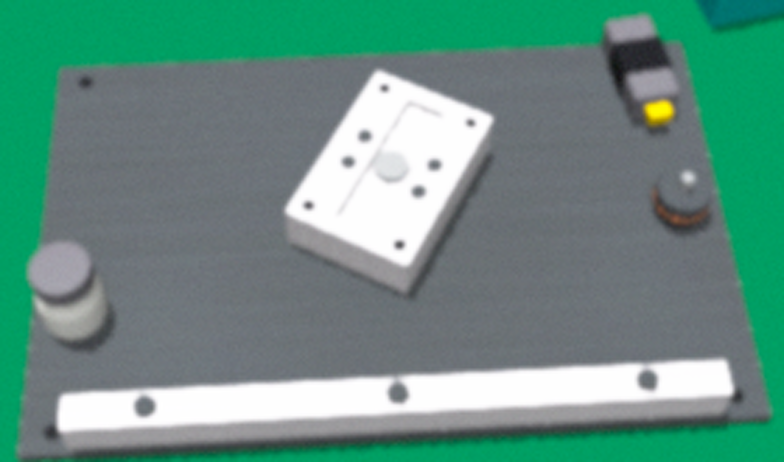

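The crop shows a bare-aluminium block with its cavity and round insert, so this is the right one. Both cameras agree on its pose: centre (525,-7.5) mm, long axis at -19.7°. The fence runs at -79.27°, so it needs a 59.5° clockwise turn. I'll turn the tool square to the fence (tool x = away from the fence, y = along it), shut the fingers, and go over while planning the pushes.

```bash
cat >> h.py <<'E'
A=np.radians(10.73);N=np.array([np.cos(A),np.sin(A)]);T=np.array([-N[1],N[0]])
FACE=665.6
st=lambda P:np.array([N@P[:2],T@P[:2]])
def pose(tag):
    out=[]
    for n in("scene","side"):
        p,d=robot.camera(n);cv2.imwrite(f"pics/{n}_{tag}.png",p);np.save(f"pics/{n}_{tag}.npy",d)
        (c,s,a),z,k=block(n,p,d,near=NEAR/1000)
        print(n,'st',np.round(st(c),1),'size',s,'err deg',round((a+79.27+90)%180-90,2),'n',k)
        out.append((st(c),(a+79.27+90)%180-90))
    return out
NEAR=np.array([525.,-7.5])
def tool():
    o=robot.get_obs();q=o['tool_rot']
    from scipy.spatial.transform import Rotation as R
    M=R.from_quat(q).as_matrix()
    print('t',round(o['time'],2),'tool st',np.round(st(o['position']*1000),1),'z',round(o['position'][2]*1000,1),'yawx',round(np.degrees(np.arctan2(M[1,0],M[0,0]))%360,2),'F',np.round(o['ft_force'],1),'grip',round(o['grip_width'],4))
    return st(o['position']*1000)
def plan(c,err,side,dth,r=50,n=5,gap=8,c2=46**2):
    """side +1: +v face at +u end; -1 opposite. err = degrees still to turn clockwise. prints tool-centre (s,t) waypoints"""
    a=np.radians(err-90);u=np.array([np.cos(a),np.sin(a)]);v=np.array([-u[1],u[0]])
    P=c+side*(r*u+44*v);C=c-side*(c2/r)*u;off=side*np.array([9.5,15])
    w=[P+off+side*gap*v,P+off]
    for k in range(1,n+1):
        b=-np.radians(dth*k/n);Rm=np.array([[np.cos(b),-np.sin(b)],[np.sin(b),np.cos(b)]])
        w.append(C+Rm@(P-C)+off)
    w=np.array(w);print('start',np.round(w[0],1),'rows (dx,dy) mm',[(round(-x,1),round(y,1)) for x,y in np.diff(w,axis=0)])
    return w
E
python3 - <<'E'
from h import *
tool();plan(np.array([514.3,-105.1]),59.5,1,15)
E
```

```text
t 0.1 tool st [289.9 553. ] z 221.7 yawx 163.05 F [ 0.7 -0.2 -0.1] grip 0.0871
start [593.3 -70.7] rows (dx,dy) mm [(np.float64(4.1), np.float64(-6.9)), (np.float64(0.6), np.float64(-5.3)), (np.float64(0.9), np.float64(-5.3)), (np.float64(1.2), np.float64(-5.2)), (np.float64(1.4), np.float64(-5.2)), (np.float64(1.7), np.float64(-5.1))]
```

Request:
drive_tool([
  [0, 0, 0, 0, 0, -9.23, 0],
  [0, 0, 0, 0, 0, -9.23, 0],
  [0, 0, 0, 0, 0, -9.22, 0],
  [0, 0, 0, 0, 0, 0, 0],
], squeeze=20)

```text
time: 0.6
position: [0.182, 0.5975, 0.222]
tool_rot: [-0.093, 0.996, -0.0, -0.0]
ft_force: [-0.9, -0.7, -0.3]
grip_width: 0.0551
```

Request:
drive_tool([
  [-0.0217, -0.0445, 0, 0, 0, 0, 0],
  [-0.0217, -0.0445, 0, 0, 0, 0, 0],
  [-0.0217, -0.0445, 0, 0, 0, 0, 0],
  [-0.0217, -0.0445, 0, 0, 0, 0, 0],
  [-0.0217, -0.0445, 0, 0, 0, 0, 0],
])

```text
time: 1.23
position: [0.331, 0.3981, 0.2225]
tool_rot: [-0.092, 0.996, 0.0, 0.0]
ft_force: [0.2, 0.1, -0.3]
grip_width: 0.0057
```

Request:
drive_tool([
  [-0.0217, -0.0445, 0, 0, 0, 0, 0],
  [-0.0217, -0.0445, 0, 0, 0, 0, 0],
  [-0.0217, -0.0445, 0, 0, 0, 0, 0],
  [-0.0217, -0.0445, 0, 0, 0, 0, 0],
  [-0.0217, -0.0445, 0, 0, 0, 0, 0],
])

```text
time: 1.85
position: [0.479, 0.1996, 0.2225]
tool_rot: [-0.092, 0.996, 0.0, 0.0]
ft_force: [0.4, 0.2, 0.3]
grip_width: 0.0003
```

Request:
drive_tool([
  [-0.0217, -0.0445, 0.02, 0, 0, 0, 0],
  [-0.0217, -0.0445, 0.03, 0, 0, 0, 0],
  [-0.0217, -0.0445, 0.04, 0, 0, 0, 0],
  [-0.0217, -0.0445, 0.04, 0, 0, 0, 0],
  [0, 0, 0, 0, 0, 0, 0],
])

```text
time: 2.48
position: [0.5956, 0.0408, 0.0901]
tool_rot: [-0.09, 0.996, 0.0, -0.003]
ft_force: [0.2, 0.6, 0.2]
grip_width: 0.0005
```

```bash
python3 - <<'E'
from h import *
tool();pose("1")
E
```

```text
t 2.48 tool st [592.8 -70.8] z 90.1 yawx 190.32 F [0.2 0.6 0.2] grip 0.0005
scene st [ 550.9 -126.3] size [88.5 48.2] err deg -29.21 n 673
side st [ 514.3 -104.8] size [130.2  92.2] err deg 59.85 n 2203
```

Request:
drive_tool([
  [0, 0, 0.03, 0, 0, 0, 0],
  [0, 0, 0.03, 0, 0, 0, 0],
  [0, 0, 0.012, 0, 0, 0, 0],
  [0.002, -0.0035, 0, 0, 0, 0, 0],
  [0.002, -0.0035, 0, 0, 0, 0, 0],
])

```text
time: 3.2
position: [0.5937, 0.0362, 0.0234]
tool_rot: [-0.094, 0.996, -0.0, 0.001]
ft_force: [0.6, -0.2, -0.1]
grip_width: 0.0005
```

Request:
drive_tool([
  [0.0006, -0.0053, 0, 0, 0, 0, 0],
  [0.001, -0.0053, 0, 0, 0, 0, 0],
  [0.0012, -0.0052, 0, 0, 0, 0, 0],
  [0.0014, -0.0052, 0, 0, 0, 0, 0],
  [0, 0, 0, 0, 0, 0, 0],
])

```text
time: 3.82
position: [0.5947, 0.0144, 0.023]
tool_rot: [-0.093, 0.996, -0.0, 0.002]
ft_force: [3.1, 2.9, 3.1]
grip_width: 0.0009
```

```bash
python3 - <<'E'
from h import *
tool();pose("2")
E
```

```text
t 3.83 tool st [587.  -96.5] z 23.0 yawx 190.67 F [3.1 2.9 3.1] grip 0.0009
scene st [ 563.4 -142.8] size [26.2  9.9] err deg -14.99 n 61
side st [ 511.1 -110.1] size [130.8  92.1] err deg 51.45 n 2191
```

View pics/side_2.png

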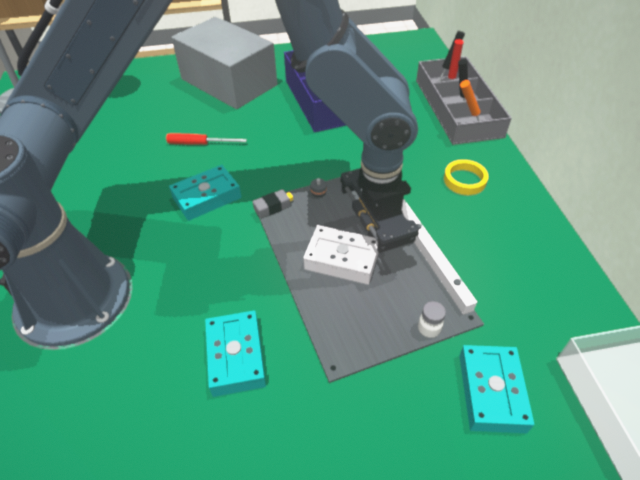

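The side view shows the fingertip on the block's far corner at (375,255). The block turned 8° and stays flat, and the jar, motor and battery are clear. Continuing this nudge before going over to the opposite corner.

Request:
drive_tool([
  [0.0016, -0.0052, 0, 0, 0, 0, 0],
  [0.0018, -0.005, 0, 0, 0, 0, 0],
  [0.002, -0.005, 0, 0, 0, 0, 0],
  [0.002, -0.005, 0, 0, 0, 0, 0],
  [0, 0, 0, 0, 0, 0, 0],
])

```text
time: 4.55
position: [0.5911, -0.0067, 0.0228]
tool_rot: [-0.093, 0.996, -0.0, 0.002]
ft_force: [3.3, 3.6, 4.1]
grip_width: 0.0002
```

```bash
python3 - <<'E'
from h import *
tool();o=pose("3")[1]
w=plan(o[0],o[1],-1,20,n=6)
E
```

```text
t 4.55 tool st [ 579.5 -116.6] z 22.8 yawx 190.7 F [3.3 3.6 4.1] grip 0.0002
scene st [516.1 -69.6] size [23.6 11.7] err deg 31.15 n 51
side st [ 504.5 -116.8] size [131.7  92.6] err deg 39.45 n 2259
start [ 423.1 -126.2] rows (dx,dy) mm [(np.float64(-6.2), np.float64(5.1)), (np.float64(-2.7), np.float64(5.3)), (np.float64(-3.0), np.float64(5.1)), (np.float64(-3.3), np.float64(5.0)), (np.float64(-3.6), np.float64(4.8)), (np.float64(-3.8), np.float64(4.6)), (np.float64(-4.1), np.float64(4.3))]
```

Request:
drive_tool([
  [-0.008, 0.006, 0, 0, 0, 0, 0],
  [0, 0, -0.03, 0, 0, 0, 0],
  [0, 0, -0.02, 0, 0, 0, 0],
  [0.041, -0.004, 0, 0, 0, 0, 0],
  [0.041, -0.004, 0, 0, 0, 0, 0],
])

```text
time: 5.28
position: [0.5146, -0.0221, 0.0715]
tool_rot: [-0.094, 0.996, 0.0, -0.002]
ft_force: [-1.4, -0.3, -0.7]
grip_width: 0.0004
```

Request:
drive_tool([
  [0.041, -0.004, 0, 0, 0, 0, 0],
  [0.041, -0.004, 0, 0, 0, 0, 0],
  [0, 0, 0, 0, 0, 0, 0],
])

```text
time: 5.65
position: [0.4323, -0.0444, 0.0713]
tool_rot: [-0.093, 0.996, 0.002, -0.004]
ft_force: [0.4, -0.0, -0.1]
grip_width: 0.0002
```

```bash
python3 - <<'E'
from h import *
tool();pose("4")
E
```

```text
t 5.65 tool st [ 416.5 -124.1] z 71.3 yawx 190.67 F [ 0.4 -0.  -0.1] grip 0.0002
scene st [ 503.9 -117.2] size [132.1  90.3] err deg 40.09 n 2536
side st [ 505.6 -119.3] size [125.9  92.5] err deg 40.02 n 1457
```

Request:
drive_tool([
  [0, 0, 0.03, 0, 0, 0, 0],
  [0, 0, 0.022, 0, 0, 0, 0],
  [-0.006, 0.001, 0, 0, 0, 0, 0],
  [-0.003, 0.002, 0, 0, 0, 0, 0],
  [-0.003, 0.0025, 0, 0, 0, 0, 0],
])

```text
time: 6.38
position: [0.4489, -0.0376, 0.0205]
tool_rot: [-0.094, 0.996, -0.0, -0.0]
ft_force: [-1.6, -1.9, -1.5]
grip_width: 0.0003
```

Request:
drive_tool([
  [-0.0027, 0.005, 0, 0, 0, 0, 0],
  [-0.003, 0.005, 0, 0, 0, 0, 0],
  [-0.0033, 0.005, 0, 0, 0, 0, 0],
  [-0.0036, 0.0048, 0, 0, 0, 0, 0],
  [-0.0038, 0.0046, 0, 0, 0, 0, 0],
])

```text
time: 7.0
position: [0.4587, -0.0102, 0.0203]
tool_rot: [-0.094, 0.996, 0.0, -0.001]
ft_force: [-5.2, -4.9, 4.8]
grip_width: 0.0005
```

```bash
python3 - <<'E'
from h import *
tool();pose("5")
E
```

```text
t 7.0 tool st [448.8 -95.5] z 20.3 yawx 190.78 F [-5.2 -4.9  4.8] grip 0.0005
scene st [ 514. -109.] size [131.2  94. ] err deg 22.84 n 2578
side st [ 516.9 -107.7] size [131.8  92.2] err deg 22.2 n 1380
```

Request:
drive_tool([
  [0.009, -0.004, 0, 0, 0, 0, 0],
  [0, 0, -0.03, 0, 0, 0, 0],
  [0, 0, -0.022, 0, 0, 0, 0],
  [0, 0, 0, 0, 0, 0, 0],
])

```text
time: 7.6
position: [0.4538, -0.0169, 0.0732]
tool_rot: [-0.093, 0.996, -0.001, 0.003]
ft_force: [0.1, 1.1, -1.5]
grip_width: 0.0004
```

```bash
python3 - <<'E'
from h import *
t=tool();o=pose("6")
w=plan((o[0][0]+o[1][0])/2,(o[0][1]+o[1][1])/2,1,12,n=4)
print(w[0]-t)
E
```

```text
t 7.6 tool st [ 442.7 -101.1] z 73.2 yawx 190.69 F [ 0.1  1.1 -1.5] grip 0.0004
scene st [ 515.5 -108.1] size [131.2  91.6] err deg 22.05 n 2589
side st [ 516.1 -108.6] size [131.5  90.8] err deg 22.54 n 1493
start [ 592.4 -119.9] rows (dx,dy) mm [(np.float64(7.4), np.float64(-3.0)), (np.float64(3.7), np.float64(-3.9)), (np.float64(3.9), np.float64(-3.7)), (np.float64(4.1), np.float64(-3.5)), (np.float64(4.3), np.float64(-3.2))]
[149.71722338 -18.73509952]
```

Request:
drive_tool([
  [-0.0375, -0.0047, 0, 0, 0, 0, 0],
  [-0.0375, -0.0047, 0, 0, 0, 0, 0],
  [-0.0375, -0.0047, 0, 0, 0, 0, 0],
  [-0.0375, -0.0047, 0, 0, 0, 0, 0],
  [0, 0, 0, 0, 0, 0, 0],
])

```text
time: 8.32
position: [0.6059, -0.0071, 0.0707]
tool_rot: [-0.094, 0.996, -0.0, 0.001]
ft_force: [-0.3, -0.4, 0.2]
grip_width: 0.0003
```

Request:
drive_tool([
  [0, 0, 0.03, 0, 0, 0, 0],
  [0, 0, 0.023, 0, 0, 0, 0],
  [0, 0, 0, 0, 0, 0, 0],
  [0.0037, -0.0015, 0, 0, 0, 0, 0],
  [0.0037, -0.0015, 0, 0, 0, 0, 0],
])

```text
time: 8.95
position: [0.5965, -0.0114, 0.0199]
tool_rot: [-0.093, 0.996, -0.0, 0.001]
ft_force: [2.0, 0.7, -1.9]
grip_width: 0.0003
```

Request:
drive_tool([
  [0.0037, -0.0039, 0, 0, 0, 0, 0],
  [0.0039, -0.0037, 0, 0, 0, 0, 0],
  [0.004, -0.0035, 0, 0, 0, 0, 0],
  [0, 0, 0, 0, 0, 0, 0],
])

```text
time: 9.45
position: [0.5879, -0.0251, 0.0197]
tool_rot: [-0.093, 0.996, -0.001, 0.001]
ft_force: [3.1, 1.5, 1.4]
grip_width: 0.0005
```

```bash
python3 - <<'E'
from h import *
tool();pose("7")
E
```

```text
t 9.45 tool st [ 572.9 -134.1] z 19.7 yawx 190.72 F [3.1 1.5 1.4] grip 0.0005
scene st [469.2 -72.9] size [37.7 29.8] err deg 10.53 n 191
side st [ 509.5 -110.9] size [132.7  90.2] err deg 12.87 n 2181
```

Request:
drive_tool([
  [-0.01, 0.002, 0, 0, 0, 0, 0],
  [0, 0, -0.03, 0, 0, 0, 0],
  [0, 0, -0.022, 0, 0, 0, 0],
  [0.04, 0, 0, 0, 0, 0, 0],
  [0.04, 0, 0, 0, 0, 0, 0],
])

```text
time: 10.18
position: [0.5158, -0.0347, 0.0707]
tool_rot: [-0.094, 0.996, 0.0, -0.001]
ft_force: [0.1, 0.5, -0.1]
grip_width: 0.0006
```

Request:
drive_tool([
  [0.04, 0, 0, 0, 0, 0, 0],
  [0.038, 0, 0, 0, 0, 0, 0],
  [0, 0, 0, 0, 0, 0, 0],
])

```text
time: 10.55
position: [0.4361, -0.0485, 0.0704]
tool_rot: [-0.093, 0.996, 0.002, -0.004]
ft_force: [0.2, 0.5, -0.4]
grip_width: 0.0004
```

```bash
python3 - <<'E'
from h import *
t=tool();o=pose("8")
w=plan((o[0][0]+o[1][0])/2,(o[0][1]+o[1][1])/2,-1,12.5,n=5)
print(w[0]-t)
E
```

```text
t 10.55 tool st [ 419.4 -128.8] z 70.4 yawx 190.67 F [ 0.2  0.5 -0.4] grip 0.0004
scene st [ 509.4 -111.2] size [130.5  91.9] err deg 13.1 n 2545
side st [ 509.2 -111. ] size [132.8  90.2] err deg 13.17 n 1514
start [437.8 -89.2] rows (dx,dy) mm [(np.float64(-7.8), np.float64(1.8)), (np.float64(-3.5), np.float64(2.7)), (np.float64(-3.7), np.float64(2.6)), (np.float64(-3.8), np.float64(2.4)), (np.float64(-3.9), np.float64(2.2)), (np.float64(-4.0), np.float64(2.1))]
[18.37533887 39.61973272]
```

Request:
drive_tool([
  [-0.0075, 0.02, 0, 0, 0, 0, 0],
  [-0.0075, 0.02, 0, 0, 0, 0, 0],
  [0, 0, 0.03, 0, 0, 0, 0],
  [0, 0, 0.021, 0, 0, 0, 0],
  [0, 0, 0, 0, 0, 0, 0],
])

```text
time: 11.28
position: [0.4488, -0.0073, 0.0187]
tool_rot: [-0.094, 0.996, 0.0, -0.001]
ft_force: [-0.1, 0.2, 0.0]
grip_width: -0.0
```

Request:
drive_tool([
  [-0.0057, 0.001, 0, 0, 0, 0, 0],
  [-0.0055, 0.001, 0, 0, 0, 0, 0],
  [-0.0035, 0.0027, 0, 0, 0, 0, 0],
  [-0.0037, 0.0026, 0, 0, 0, 0, 0],
  [-0.0038, 0.0024, 0, 0, 0, 0, 0],
])

```text
time: 11.9
position: [0.4673, 0.0062, 0.0203]
tool_rot: [-0.094, 0.996, 0.0, -0.001]
ft_force: [-4.9, -2.8, 2.8]
grip_width: 0.0004
```

Request:
drive_tool([
  [-0.0037, 0.002, 0, 0, 0, 0, 0],
  [0, 0, 0, 0, 0, 0, 0],
])

```text
time: 12.15
position: [0.4704, 0.0092, 0.0203]
tool_rot: [-0.094, 0.996, 0.0, -0.001]
ft_force: [-6.0, -1.6, 3.5]
grip_width: 0.0004
```

```bash
python3 - <<'E'
from h import *
tool();pose("9")
E
```

```text
t 12.15 tool st [463.9 -78.6] z 20.3 yawx 190.75 F [-6.  -1.6  3.5] grip 0.0004
scene st [ 519.5 -109.3] size [130.4  91.3] err deg 1.35 n 2551
side st [ 520.  -109.4] size [132.3  89.3] err deg 1.8 n 1386
```

Request:
drive_tool([
  [-0.0012, 0.0005, 0, 0, 0, 0, 0],
  [-0.0012, 0.0005, 0, 0, 0, 0, 0],
  [0, 0, 0, 0, 0, 0, 0],
])

```text
time: 12.62
position: [0.4717, 0.0103, 0.0203]
tool_rot: [-0.094, 0.996, 0.0, -0.002]
ft_force: [-7.3, -1.6, 5.3]
grip_width: 0.0003
```

Request:
drive_tool([
  [0.01, 0, 0, 0, 0, 0, 0],
  [0.01, 0, 0, 0, 0, 0, 0],
  [0, 0, 0, 0, 0, 0, 0],
])

```text
time: 13.0
position: [0.4539, 0.0061, 0.0201]
tool_rot: [-0.093, 0.996, -0.0, 0.0]
ft_force: [0.5, -0.2, 0.1]
grip_width: 0.0006
```

```bash
python3 - <<'E'
from h import *
tool();pose("10");pose("10b")
E
```

```text
t 13.0 tool st [447.1 -78.5] z 20.1 yawx 190.69 F [ 0.5 -0.2  0.1] grip 0.0006
scene st [ 520.4 -109.2] size [130.  92.] err deg 0.52 n 2600
side st [ 520.8 -109.5] size [132.6  89.2] err deg 0.66 n 1648
scene st [ 519.8 -109.3] size [130.   92.2] err deg 0.4 n 2562
side st [ 520.7 -108.5] size [133.9  89.8] err deg 0.85 n 1653
```

The block is square to the fence within about 0.6°, 7 mm from its starting spot and about 100 mm clear. For the straight push I'll open the fingers along the fence, so that two fingertips bear on the long side.

Request:
drive_tool([
  [0.003, -0.016, 0, 0, 0, 0, 1],
  [0, -0.0145, 0, 0, 0, 0, 1],
  [0, 0, 0, 0, 0, 0, 1],
  [0, 0, 0, 0, 0, 0, 1],
  [0, 0, 0, 0, 0, 0, 1],
])

```text
time: 13.82
position: [0.4566, -0.024, 0.02]
tool_rot: [-0.094, 0.996, 0.0, -0.0]
ft_force: [0.3, -0.3, -1.4]
grip_width: 0.0424
```

Request:
drive_tool([
  [-0.006, 0, 0, 0, 0, 0, 1],
  [-0.006, 0, 0, 0, 0, 0, 1],
  [-0.004, 0, 0, 0, 0, 0, 1],
  [-0.003, 0, 0, 0, 0, 0, 1],
  [-0.003, 0, 0, 0, 0, 0, 1],
])

```text
time: 14.45
position: [0.4779, -0.0201, 0.0199]
tool_rot: [-0.094, 0.996, 0.0, -0.001]
ft_force: [-2.1, -2.8, 1.5]
grip_width: 0.0853
```

Request:
drive_tool([
  [-0.003, 0, 0, 0, 0, 0, 1],
  [-0.003, 0, 0, 0, 0, 0, 1],
  [-0.004, 0, 0, 0, 0, 0, 1],
  [-0.004, 0, 0, 0, 0, 0, 1],
  [0, 0, 0, 0, 0, 0, 1],
])

```text
time: 15.08
position: [0.4867, -0.0164, 0.0196]
tool_rot: [-0.094, 0.996, 0.002, -0.006]
ft_force: [-7.9, -2.3, 4.5]
grip_width: 0.0865
```

```bash
python3 - <<'E'
from h import *
tool();pose("11")
E
```

```text
t 15.07 tool st [ 475.2 -106.7] z 19.6 yawx 190.77 F [-7.9 -2.3  4.5] grip 0.0865
scene st [ 529.8 -107.8] size [130.3  91. ] err deg 0.19 n 2616
side st [ 530.8 -107.9] size [132.8  89.5] err deg -0.65 n 993
```

View pics/scene_11.png

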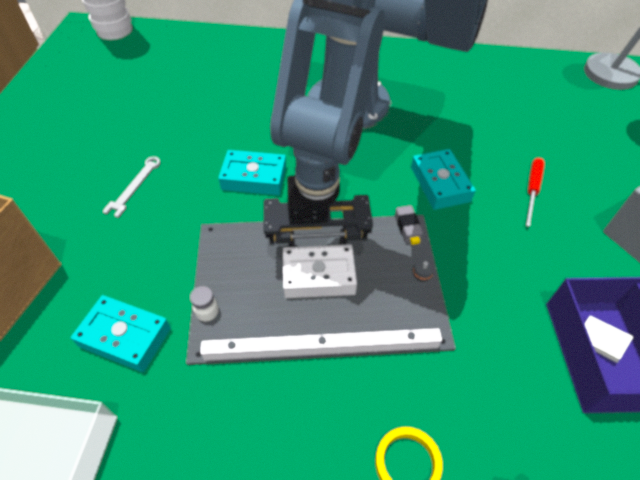

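The scene view shows both fingers on the block's near side, the block (319,271) parallel to the fence, and the jar (204,304), motor and battery untouched. Pushing on.

Request:
drive_tool([
  [-0.005, 0, 0, 0, 0, 0, 1],
  [-0.005, 0, 0, 0, 0, 0, 1],
  [-0.005, 0, 0, 0, 0, 0, 1],
  [-0.005, 0, 0, 0, 0, 0, 1],
  [-0.005, 0, 0, 0, 0, 0, 1],
])

```text
time: 15.8
position: [0.5089, -0.0116, 0.0195]
tool_rot: [-0.094, 0.996, 0.002, -0.008]
ft_force: [-12.1, -2.8, 8.6]
grip_width: 0.0871
```

Request:
drive_tool([
  [-0.005, 0, 0, 0, 0, 0, 1],
  [-0.005, 0, 0, 0, 0, 0, 1],
  [-0.005, 0, 0, 0, 0, 0, 1],
  [-0.005, 0, 0, 0, 0, 0, 1],
  [-0.005, 0, 0, 0, 0, 0, 1],
])

```text
time: 16.42
position: [0.5328, -0.007, 0.0196]
tool_rot: [-0.094, 0.996, 0.002, -0.009]
ft_force: [-12.5, -2.0, 10.0]
grip_width: 0.087
```

Request:
drive_tool([
  [-0.005, 0, 0, 0, 0, 0, 1],
  [-0.005, 0, 0, 0, 0, 0, 1],
  [-0.005, 0, 0, 0, 0, 0, 1],
  [-0.005, 0, 0, 0, 0, 0, 1],
  [-0.005, 0, 0, 0, 0, 0, 1],
])

```text
time: 17.05
position: [0.557, -0.0026, 0.0195]
tool_rot: [-0.094, 0.996, 0.002, -0.009]
ft_force: [-13.8, -3.5, 11.0]
grip_width: 0.0866
```

```bash
python3 - <<'E'
import h
from h import *
h.NEAR=np.array([600.,6.])
tool();pose("12")
E
```

```text
t 17.05 tool st [ 546.8 -106.2] z 19.5 yawx 190.8 F [-13.8  -3.5  11. ] grip 0.0866
scene st [ 601.4 -107.4] size [130.3  91.7] err deg 0.45 n 2987
side st [ 603.6 -108. ] size [131.6  90.3] err deg 0.64 n 733
```

Request:
drive_tool([
  [-0.004, 0, 0, 0, 0, 0, 1],
  [-0.004, 0, 0, 0, 0, 0, 1],
  [-0.003, 0, 0, 0, 0, 0, 1],
  [-0.002, 0, 0, 0, 0, 0, 1],
  [-0.002, 0, 0, 0, 0, 0, 1],
])

```text
time: 17.77
position: [0.572, 0.0, 0.0195]
tool_rot: [-0.094, 0.996, 0.002, -0.009]
ft_force: [-13.6, -1.5, 10.5]
grip_width: 0.0869
```

Request:
drive_tool([
  [-0.001, 0, 0, 0, 0, 0, 1],
  [-0.001, 0, 0, 0, 0, 0, 1],
  [0, 0, 0, 0, 0, 0, 1],
])

```text
time: 18.15
position: [0.5743, 0.0004, 0.0195]
tool_rot: [-0.094, 0.996, 0.002, -0.009]
ft_force: [-12.0, -2.8, 10.3]
grip_width: 0.0869
```

```bash
python3 - <<'E'
import h
from h import *
h.NEAR=np.array([610.,8.])
tool();pose("13")
E
```

```text
t 18.15 tool st [ 564.4 -106.5] z 19.5 yawx 190.79 F [-12.   -2.8  10.3] grip 0.0869
scene st [ 618.7 -107.7] size [130.1  91.4] err deg 0.04 n 3091
side st [ 654.6 -127.8] size [165.3  86.2] err deg -35.84 n 941
```

About 2–3 mm remain. Creeping in until the force rises.

Request:
drive_tool([
  [-0.001, 0, 0, 0, 0, 0, 1],
  [-0.001, 0, 0, 0, 0, 0, 1],
  [0, 0, 0, 0, 0, 0, 1],
])

```text
time: 18.62
position: [0.5763, 0.0008, 0.0195]
tool_rot: [-0.094, 0.996, 0.002, -0.009]
ft_force: [-12.3, -1.8, 10.0]
grip_width: 0.0875
```

Request:
drive_tool([
  [-0.001, 0, 0, 0, 0, 0, 1],
  [-0.0005, 0, 0, 0, 0, 0, 1],
  [0, 0, 0, 0, 0, 0, 1],
])

```text
time: 19.0
position: [0.5763, 0.0008, 0.0195]
tool_rot: [-0.094, 0.996, 0.002, -0.01]
ft_force: [-15.3, -3.4, 12.1]
grip_width: 0.0869
```

Request:
drive_tool([
  [-0.001, 0, 0, 0, 0, 0, 1],
  [0, 0, 0, 0, 0, 0, 1],
])

```text
time: 19.25
position: [0.5767, 0.0009, 0.0195]
tool_rot: [-0.094, 0.995, 0.002, -0.011]
ft_force: [-16.2, -4.6, 13.6]
grip_width: 0.0872
```

Request:
drive_tool([
  [-0.001, 0, 0, 0, 0, 0, 1],
  [0, 0, 0, 0, 0, 0, 1],
  [0, 0, 0, 0, 0, 0, 1],
])

```text
time: 19.62
position: [0.5767, 0.0009, 0.0195]
tool_rot: [-0.094, 0.995, 0.002, -0.012]
ft_force: [-17.0, -5.0, 14.7]
grip_width: 0.0873
```

```bash
python3 - <<'E'
import h
from h import *
h.NEAR=np.array([610.,8.])
tool();pose("14")
E
```

```text
t 19.62 tool st [ 566.7 -106.5] z 19.5 yawx 190.82 F [-17.   -5.   14.7] grip 0.0873
scene st [ 632.3 -105.8] size [144.7 112.9] err deg 0.21 n 3574
side st [ 656.  -127.8] size [164.8  83.5] err deg -36.33 n 860
```

It has stopped against the fence: the TCP stays put while the force rises. Backing straight off and lifting clear to check.

Request:
drive_tool([
  [0.004, 0, 0, 0, 0, 0, 1],
  [0.008, 0, 0, 0, 0, 0, 1],
  [0.03, 0, 0, 0, 0, 0, 1],
  [0.05, 0, 0, 0, 0, 0, 1],
  [0, 0, -0.04, 0, 0, 0, 1],
])

```text
time: 20.35
position: [0.4904, -0.0155, 0.0578]
tool_rot: [-0.093, 0.996, 0.002, -0.006]
ft_force: [0.6, -0.8, 0.3]
grip_width: 0.0871
```

Request:
drive_tool([
  [0, 0, -0.05, 0, 0, 0, 1],
  [0, 0, -0.05, 0, 0, 0, 1],
  [0, 0, -0.05, 0, 0, 0, 1],
  [0, 0, 0, 0, 0, 0, 1],
])

```text
time: 20.85
position: [0.5012, -0.0173, 0.2142]
tool_rot: [-0.093, 0.996, -0.002, 0.005]
ft_force: [0.3, 0.3, -0.2]
grip_width: 0.0871
```

```bash
python3 - <<'E'
import h
from h import *
tool()
for n in("scene","side"):
    p,d=robot.camera(n);cv2.imwrite(f"pics/{n}_15.png",p)
    X=cloud(n,d,robot.camera_model(n));p=p.astype(int)
    s=X[...,:2]@(N*1000);t=X[...,:2]@(T*1000);z=X[...,2]*1000
    w=(p.min(-1)>130)&(np.ptp(p,axis=-1)<40)
    for name,m in(("block",w&(z>35)&(s<664)&(s>560)&(abs(t+107)<75)),):
        m=clean(X,m);print(n,rect(X[m]),'s',np.nanpercentile(s[m],[1,99]).round(1),'t',np.nanpercentile(t[m],[1,99]).round(1))
        k=m&(s<590);e=[(tt,np.percentile(s[k&(abs(t-tt)<5)],3).round(1)) for tt in range(-160,-50,20)];print('near edge s along t',e)
    q=cv2.imread(f"pics/{n}_15.png")
    c=q[200:365,180:460] if n=="scene" else q[150:390,240:520]
    cv2.imwrite(f"pics/{n}_15c.png",cv2.resize(c,None,fx=2.4,fy=2.4,interpolation=2))
E
```

```text
t 20.85 tool st [ 489.2 -110.3] z 214.2 yawx 190.73 F [ 0.3  0.3 -0.2] grip 0.0871
scene (array([629.1,   9.9]), array([129.9,  88.8]), -79.7) s [578.2 663.2] t [-171.6  -44.1]
near edge s along t [(-160, np.float64(578.4)), (-140, np.float64(578.2)), (-120, np.float64(578.1)), (-100, np.float64(578.3)), (-80, np.float64(577.3)), (-60, np.float64(577.4))]
side (array([629.5,  10.2]), array([134.2,  87.3]), -79.34) s [577.7 663. ] t [-172.9  -43.5]
near edge s along t [(-160, np.float64(578.2)), (-140, np.float64(577.7)), (-120, np.float64(577.4)), (-100, np.float64(577.7)), (-80, np.float64(577.3)), (-60, np.float64(577.2))]
```

View pics/scene_15c.png

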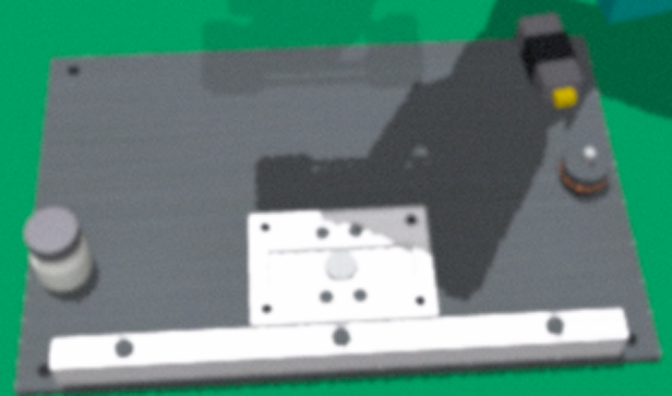

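View pics/side_15c.png

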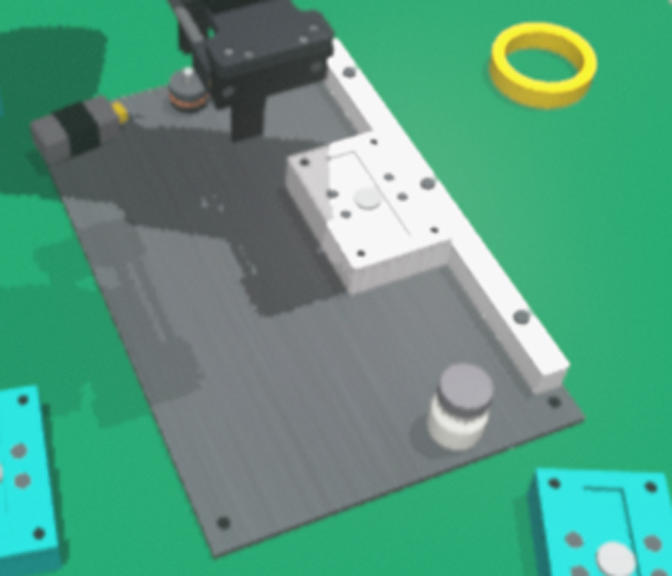

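The block lies against the fence; jar, motor and battery stand where they were. The near edge shows a possible 0.3° residue, within measurement noise. One gentle push with the shut fingers at mid-side will let the block seat itself against the fence.

Request:
drive_tool([
  [0, 0.004, 0.048, 0, 0, 0, 0],
  [0, 0.004, 0.048, 0, 0, 0, 0],
  [0, 0, 0.048, 0, 0, 0, 0],
  [0, 0, 0.048, 0, 0, 0, 0],
  [0, 0, 0, 0, 0, 0, 0],
])

```text
time: 21.58
position: [0.4918, -0.0077, 0.0134]
tool_rot: [-0.093, 0.996, 0.002, -0.006]
ft_force: [0.0, -0.1, 0.5]
grip_width: 0.0449
```

Request:
drive_tool([
  [-0.02, 0, 0, 0, 0, 0, 0],
  [-0.02, 0, 0, 0, 0, 0, 0],
  [-0.016, 0, 0, 0, 0, 0, 0],
  [-0.006, 0, 0, 0, 0, 0, 0],
  [0, 0, 0, 0, 0, 0, 0],
])

```text
time: 22.2
position: [0.5573, 0.0029, 0.019]
tool_rot: [-0.094, 0.996, -0.0, 0.001]
ft_force: [-0.7, -0.0, 0.3]
grip_width: 0.0016
```

```bash
python3 - <<'E'
from h import *
tool()
E
```

```text
t 22.2 tool st [ 548.1 -100.9] z 19.0 yawx 190.75 F [-0.7 -0.   0.3] grip 0.0016
```

Request:
drive_tool([
  [-0.006, 0, 0, 0, 0, 0, 0],
  [-0.005, 0, 0, 0, 0, 0, 0],
  [-0.003, 0, 0, 0, 0, 0, 0],
  [-0.002, 0, 0, 0, 0, 0, 0],
  [-0.002, 0, 0, 0, 0, 0, 0],
])

```text
time: 22.82
position: [0.5748, 0.0062, 0.0179]
tool_rot: [-0.094, 0.996, 0.0, -0.0]
ft_force: [-0.6, 0.4, -0.3]
grip_width: 0.0006
```

Request:
drive_tool([
  [-0.001, 0, 0, 0, 0, 0, 0],
  [-0.001, 0, 0, 0, 0, 0, 0],
  [0, 0, 0, 0, 0, 0, 0],
])

```text
time: 23.2
position: [0.5758, 0.0065, 0.0179]
tool_rot: [-0.094, 0.996, 0.0, -0.001]
ft_force: [-2.8, -1.0, 2.2]
grip_width: 0.0005
```

Request:
drive_tool([
  [-0.001, 0, 0, 0, 0, 0, 0],
  [-0.001, 0, 0, 0, 0, 0, 0],
  [0, 0, 0, 0, 0, 0, 0],
])

```text
time: 23.58
position: [0.5758, 0.0065, 0.0179]
tool_rot: [-0.094, 0.996, 0.0, -0.003]
ft_force: [-6.5, -3.6, 4.8]
grip_width: 0.0006
```

Request:
drive_tool([
  [-0.002, 0, 0, 0, 0, 0, 0],
  [-0.002, 0, 0, 0, 0, 0, 0],
  [-0.002, 0, 0, 0, 0, 0, 0],
  [0, 0, 0, 0, 0, 0, 0],
])

```text
time: 24.08
position: [0.5756, 0.0067, 0.0178]
tool_rot: [-0.095, 0.995, 0.0, -0.01]
ft_force: [-16.1, -10.6, 12.3]
grip_width: 0.0002
```

Request:
drive_tool([
  [-0.001, 0, 0, 0, 0, 0, 0],
  [-0.001, 0, 0, 0, 0, 0, 0],
  [0, 0, 0, 0, 0, 0, 0],
])

```text
time: 24.45
position: [0.5755, 0.0067, 0.0178]
tool_rot: [-0.095, 0.995, 0.0, -0.012]
ft_force: [-20.0, -12.7, 14.4]
grip_width: 0.0005
```

Request:
drive_tool([
  [0.006, 0, 0, 0, 0, 0, 0],
  [0.006, 0, 0, 0, 0, 0, 0],
  [0.03, 0, 0, 0, 0, 0, 0],
  [0.05, 0, 0, 0, 0, 0, 0],
  [0, 0, -0.05, 0, 0, 0, 0],
])

```text
time: 25.08
position: [0.4892, -0.0074, 0.0653]
tool_rot: [-0.093, 0.996, 0.003, -0.006]
ft_force: [2.0, -0.3, 0.0]
grip_width: 0.0001
```

Request:
drive_tool([
  [0, 0, -0.05, 0, 0, 0, 0],
  [0, 0, -0.05, 0, 0, 0, 0],
  [0, 0, -0.05, 0, 0, 0, 0],
  [0, 0, 0, 0, 0, 0, 0],
])

```text
time: 25.58
position: [0.5004, -0.0091, 0.2224]
tool_rot: [-0.094, 0.996, -0.002, 0.006]
ft_force: [-0.1, 0.0, -0.4]
grip_width: 0.0001
```

```bash
python3 - <<'E'
from h import *
tool()
for n in("scene","side"):
    p,d=robot.camera(n);cv2.imwrite(f"pics/{n}_16.png",p)
    p0=cv2.imread(f"pics/{n}0.png").astype(int)
    X=cloud(n,d,robot.camera_model(n));q=p.astype(int)
    s=X[...,:2]@(N*1000);t=X[...,:2]@(T*1000);z=X[...,2]*1000
    w=(q.min(-1)>130)&(np.ptp(q,axis=-1)<40)
    m=clean(X,w&(z>35)&(s<664)&(s>560)&(abs(t+107)<75));print(n,rect(X[m]),z[m].mean())
    k=m&(s<590);print([(tt,np.percentile(s[k&(abs(t-tt)<5)],3).round(1)) for tt in range(-160,-50,20)])
    for nm,(u,v) in dict(scene=dict(bat=(409,225),mot=(424,268),jar=(204,296)),side=dict(bat=(270,204),mot=(318,185),jar=(433,312)))[n].items(): print(nm,np.round(X[v,u]*1000))
E
```

```text
t 25.57 tool st [ 490.  -102.1] z 222.4 yawx 190.76 F [-0.1  0.  -0.4] grip 0.0001
scene (array([629.1,   9.6]), array([129.9,  88.1]), -79.32) 42.7760109156186
[(-160, np.float64(578.6)), (-140, np.float64(577.5)), (-120, np.float64(578.1)), (-100, np.float64(578.0)), (-80, np.float64(576.6)), (-60, np.float64(577.9))]
bat [416. 158.  36.]
mot [515. 187.  36.]
jar [ 641. -191.   64.]
side (array([629.5,  10.2]), array([134.5,  87. ]), -79.25) 42.671517844296304
[(-160, np.float64(577.2)), (-140, np.float64(577.5)), (-120, np.float64(577.7)), (-100, np.float64(577.6)), (-80, np.float64(577.3)), (-60, np.float64(577.9))]
bat [399. 145.  34.]
mot [510. 181.  35.]
jar [ 640. -200.   66.]
```

The block didn't move under 24 N. Its angle is -79.3° in both cameras against the fence's -79.27°, and its near edge is at about 577.6 mm, exactly where it should be when home. The bystanders are unchanged. Handing in.

```bash
python3 -c "
from rig import robot
print(robot.hand_in())"
```

```text
the job is handed in; nothing more can be done
None
```

The die block now lies with a long side flush against the fence, and I handed the job in at about 25.7 s.

- **Turning:** I turned it about 59° clockwise with low fingertip pushes at opposite corners, four in all. When square to within about 0.6° it was 7 mm from its start, with about 100 mm to go to the fence. The furthest its centre got from the start was about 15 mm.
- **Pushing home:** I pushed it straight forward with both open fingertips, then gave one firm push at mid-side with the fingers shut (highest force read about 28 N). The block did not move under that, so it was already seated.
- **Last checks:** Both cameras put its long side at -79.3°, against -79.27° for the fence. Its near edge is at 577.6 mm, where it should be when home. The motor, jar and battery read within camera noise of where they started, and the arm was up and clear of everything.
- **Disagreements:** After the first push home, the scene camera showed about 0.4° out of square and the side camera 0.1°. They agreed after the mid-side push. While I was pushing, readings of the block from whichever camera had its view blocked (or the block merged with the fence) were wrong, and I ignored them.

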